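# Seat a battery pack in its charger

## Robot

A 6-joint arm with a two-finger parallel gripper is mounted at the origin on a cart in front of the work surface, level with it; the furniture and walls round the work are solid. World frame = base frame: x ahead of the robot, y to its left, z up, the work surface at z = 0. Lengths are in m, angles in rad, forces in N, time in s.
With the tool pointing down it reaches from about 0.25 to 0.8 m from the base axis. Payload 3.9 kg.
Tool frame: the origin (TCP) lies on the centre line of the jaws, within the pads' length; the fingertips stand 22 mm ahead of it and the grasp point (between the pads) lies 3 mm ahead of it; z points along the fingers, y is the line along which they close (so a half turn about z gives the same grasp; the last joint's range is limited). The gripper opens to 85 mm and grips with 20 to 120 N. Pads are 22 mm wide; open, the fingers measure 114 mm over their backs; the gripper's body (76 mm by 85 mm) begins 54 mm behind the grasp point. The pads swing forward as they close: fully open they stand 13 mm farther back than shut.
Start: joints at [1.35, 0.26, -0.138, 1.173, 0, 1.571], TCP at [0.115, 0.512, 0.22] pointing down, gripper open.
Joint ranges: [-2.78, 2.78], [-0.83, 1.72], [-1.28, 1.37], [-1.9, 2.12], [-1.57, 1.48], [-3.14, 3.14]. Speed limits (rad/s): [2.57, 2.57, 3.14, 3.14, 3.14, 3.14].

## Interface

Orientations are given as a unit quaternion [x, y, z, w].
In Python, from bench import ctrl gives the robot as it stands.
- The arm moves only by the tool carry_out, never from a script. Its argument "rows" is one flat list of numbers, 5 for each row, row after row: the closure in counts, from 0 (fully open) to 255 (shut), then the shift along the tool's x, y, z in m, then the turn about the tool's z in rad. A call has 1 to 5 rows; each row is the pose to reach, as a shift and turn from the pose commanded when the call began, along the tool's axes at that moment; what a row does not reach only later rows make up. A row lasts 1/10 s, in which the tool goes at most 50 mm and 8.59 degrees, less where a joint would pass 70% of its speed; a pose out of reach is approached as far as the arm can. A call with a gripper value outside its range is refused whole. The fingers move at their own pace and stop on an object; "force" is the grip in N (left out, the last holds). Time passes only in rows, so rows that repeat a pose let the fingers close. It gives the time, the measured TCP pose, the force, the opening and the grip force at its end, in the units of the state.
- ctrl.read_state(): the state, without advancing time (a new reading comes with each control period).
- ctrl.read_camera(name): name is "scene" or "top"; returns a dict with "pixels" (420x560x3 uint8, red, green, blue), "depth" (420x560 float32, m along the optical axis (not along the pixel's ray), 0 where there is no reading), "intrinsics" (3x3 intrinsics, pixels), "dist" ([k1, k2, p1, p2, k3] as OpenCV has them; the pictures are not rectified), "eye" and "orientation" of the camera in the world. Camera axes: x right, y down, z forward; pixel columns grow to the right and rows downward; lengths in m; the calibration is good to about 2 mm. A picture is of the moment at which its call begins.
- ctrl.hand_in(): hands the job in; it is judged then, once.
The state is a dict: "t": time; "qpos": joint angles; "dq": joint speeds; "tau": joint torques, N m; "tool_pos": TCP position; "ee_rot": TCP orientation; "wrist_force": force on the tool from outside, world axes, zero at the start; "moment": the same for the moment, N m; "opening": finger opening in m; "gripper_force": force on a finger pad.
Only numpy, scipy, OpenCV 4.12 (cv2) and the standard library are available. Lean on these libraries where they do the work, as an engineer would, in place of code of your own. Each camera call takes 0.05 s, during which the arm holds its last target. There are 200 camera calls.

## Task

Put the cordless blender's grey battery pack on its charger: with the pack's other end raised, hook its orange tab under the charger's orange lip, then lower that end into the bay until the pack lies flat on the bay floor. Do not let the pack drop into place, let go of it at the end, and do not shove the other things on the worktop about.

Things in the scene. Friction and masses are not known exactly. Their poses are not given: they have to be found in the camera images.
- battery: Loose battery pack, 0.35 kg, starts flat on the worktop. Grey block 105 long (x) x 60 wide (y) x 40 high (z). Origin: centre of the block's underside, z up, x towards the end with copper contacts. An orange tab sticks out 25 mm at the bottom of its -x end, so the pack runs from x = -77.5 to +52.5 mm, 130 overall. A black grip ridge stands on top.
- battery_grip (a point): Middle of the battery's black grip ridge, 57 mm above the battery's underside, over its origin; axes as the battery. The ridge is 70 long (x) x 26 wide (y) and rises from z = 40 to 70 mm.
- battery_tab (a point): Middle of the end face of the battery's orange tab (8 thick, 48 wide, lowest part of the pack), 4 mm above the battery's underside; axes as the battery.
- charger: White charging dock, fixed, 179 long (x) x 92 wide (y), turned about the vertical only. Origin: centre of its underside, z up. -x end: low wall with orange lip; +x end: tall tower. Seated, the pack has the charger's axes (its tab at -x, under the lip) and its origin is 12 mm above the charger's, 0 to 5 mm further in +x. No latch: its weight keeps it there.
- bay_floor (a point): Middle of the bay's floor, right above the charger's origin (12 mm); axes as the charger. The bay runs from x = -77.5 mm (low wall) to +57.5 mm (tower face): 135 mm. Tower top 60 mm above the floor. Low side guides (x -35 to +51 mm) 68 mm apart, flared, 23 mm high.
- lip_edge (a point): Middle of the lip's lower edge, 20 mm above the bay floor, at (-65.5, 0, 32) mm from the charger's origin; axes as the charger. The lip overhangs the bay by 12 mm and is 8 mm thick. Flat, the pack cannot pass between lip and tower: it enters with its +x end raised by more than about 20 degrees (30 goes well).
- tea_box: Bystander: black tea carton 63 x 77 x 112 high. Origin under its centre.
- pepper_mill: Bystander: brown wooden pepper mill, 58 across, 130 high. Origin under its centre.
- sugar_tin: Bystander: white canister with wooden lid, 68 across, 100 high. Origin under its centre.
- kitchen_timer: Bystander: white round kitchen timer, 61 across, 49 high. Origin under its centre.
- tomato_tin: Bystander: tin with tomatoes pictured, 75 across, 58 high. Origin under its centre.
- spice_red_a: Bystander: spice jar with red cap and reddish label, 45 across, 106 high, in a row at the back. Origin under its centre.
- spice_red_b: Bystander: spice jar with red cap and reddish label, 45 across, 106 high, in a row at the back. Origin under its centre.
- spice_green: Bystander: spice jar with red cap and green label, 45 across, 106 high, in a row at the back. Origin under its centre.

How it is judged:
On the way:
1. the tab is under the lip while the other end of the pack is still raised (by more than 11 degrees) (x of battery_tab in the frame of charger between -0.08 and -0.0685 m and z of battery_tab in the frame of charger below 0.03 m and y of battery_tab in the frame of charger between -0.02 and 0.02 m and angle between battery's own z axis and vertical above 0.2 rad), for 0.1 s.
At the end, for the whole second after the job is handed in: The pack lies at rest on the bay floor (within 4.5 mm of fully down, level within 3.4 degrees), between the side guides, in line with the charger within 7 degrees, its tab at least 3 mm under the lip (x of battery_tab in the frame of charger between -0.08 and -0.0685 m and z of battery_tab in the frame of charger below 0.03 m and y of battery_tab in the frame of charger between -0.02 and 0.02 m and z of battery in the frame of charger below 0.0165 m and angle between battery's own z axis and vertical below 0.06 rad and angle between the x axis of battery and the x axis of charger, either way round below 0.12 rad and y of battery in the frame of charger between -0.008 and 0.008 m and linear speed of battery below 0.02 m/s); the robot touches nothing.
It fails at once if the pack drops or is flung: let go, it turns faster than 5 rad/s (angular speed of battery above 5 rad/s and contact force between the fingers and battery below 0.1 N).
It fails at once if a bystander is moved more than 30 mm (distance of any of tea_box, pepper_mill, sugar_tin, kitchen_timer, tomato_tin, spice_red_a, spice_red_b, spice_green from where it was at the start of the episode above 0.03 m).
It also fails if it takes over 43 s, if anything falls off the work surface, if the arm or the gripper's body presses on something with over 40 N, if the wrist force passes 120 N, or if a joint passes its speed limit or range.

## Working session

There is one attempt and no reset: what is moved stays moved. The work goes in short steps, Python scripts to look and compute and a tool call to move; the robot and the scene stay as the last step left them, time stands still between calls to the robot, and variables do not carry over. Pictures are saved under pics/ and viewed, at most 10 in all, crops included, and the job is handed in when it is done.

Besides the shell and the picture viewer there is one more tool, called after "Request:" by a JSON object that holds its "api" and its "payload". carry_out: Moves the arm, as the interface text tells. Its arguments: {"type":"object","properties":{"rows":{"type":"array"},"force":{"type":"number"}},"required":["rows"]}

```bash
mkdir -p pics; ls
cat > h.py <<'E'
import numpy as np, cv2
from scipy.spatial.transform import Rotation as R
from bench import ctrl
def cam(n):
    c=ctrl.read_camera(n); np.savez(f'{n}.npz',**{k:np.array(v) for k,v in c.items()}); return c
def cloud(c):
    K=np.array(c["intrinsics"]);d=np.array(c["depth"]);h,w=d.shape
    u,v=np.meshgrid(np.arange(w,dtype=float),np.arange(h,dtype=float))
    p=cv2.undistortPoints(np.stack([u,v],-1).reshape(-1,1,2),K,np.array(c["dist"])).reshape(h,w,2)
    P=np.dstack([p[...,0]*d,p[...,1]*d,d])
    P=P@R.from_quat(c["orientation"]).as_matrix().T+np.array(c["eye"])
    P[d==0]=np.nan
    return P
E
python3 - <<'E'
from h import *
for n in("scene","top"):
    c=cam(n);cv2.imwrite(f"pics/{n}0.png",cv2.resize(np.array(c["pixels"])[...,::-1],(800,600)));print(n,c["eye"],c["orientation"])
print(ctrl.read_state())
E
```

```text
pics
scene [ 0.22951199 -0.70240303  1.027423  ] [ 0.91743186 -0.22920567  0.07643877 -0.31613392]
top [ 0.34012028 -0.02636706  1.31424149] [ 0.71162414 -0.69601999  0.06986153 -0.06531934]
{'t': 0.1, 'qpos': array([ 1.34999473e+00,  2.60634591e-01, -1.39240289e-01,  1.17269576e+00,
       -1.13620054e-05,  1.57080999e+00]), 'dq': array([ 1.31340012e-03, -1.86561354e-03,  3.70212182e-03, -1.09361091e-03,
       -1.68071407e-04,  9.82437971e-05]), 'tau': array([-2.09633199e-04, -4.06507945e+01,  2.54527617e+01,  1.01442219e-02,
       -9.12599762e-05, -7.80648026e-07]), 'tool_pos': array([0.11484682, 0.51163821, 0.21903954]), 'ee_rot': array([ 1.10183408e-01,  9.93910876e-01, -8.82379641e-04, -9.20912347e-05]), 'wrist_force': array([ 0.26402691,  0.22463684, -0.64533008]), 'moment': array([-0.000201  ,  0.01542451, -0.02125939]), 'gripper_force': 0.0, 'opening': 0.08543642708732276}
```

View pics/top0.png

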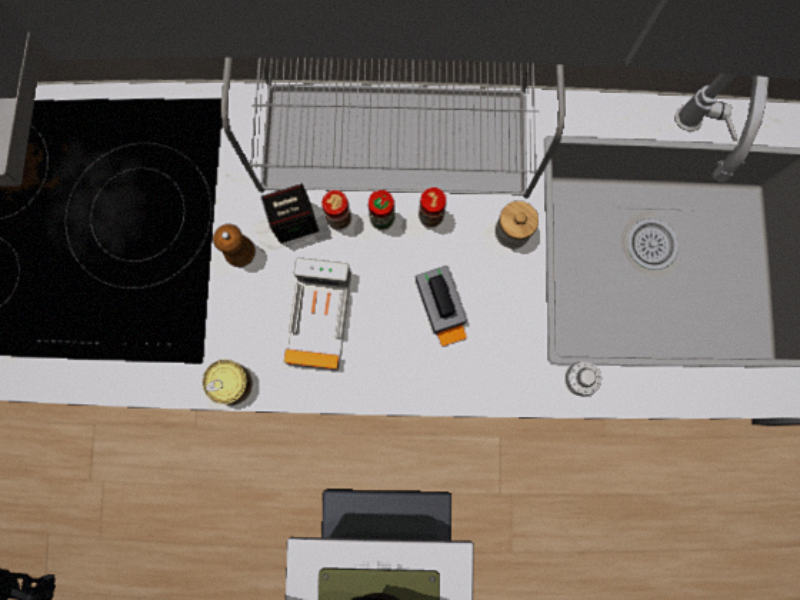

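View pics/scene0.png

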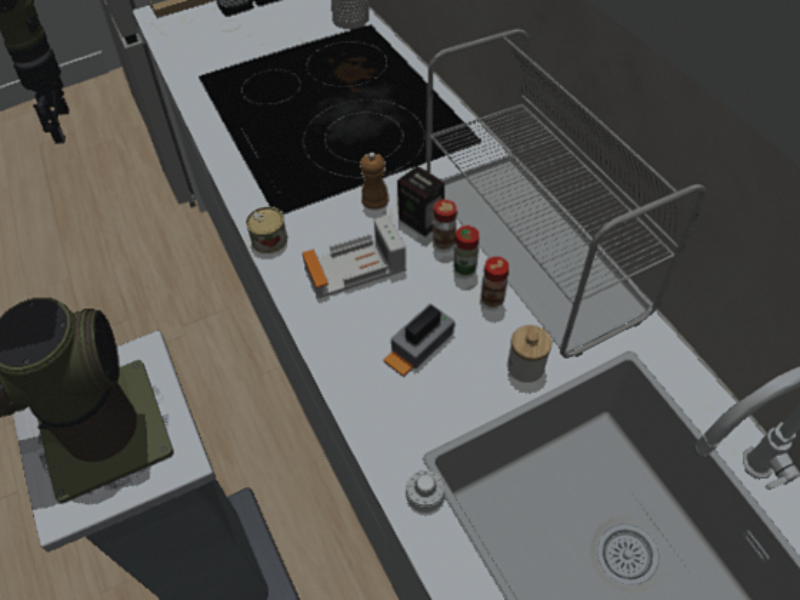

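The top view has world +x pointing up. It shows the charger at about (318,315), with its lip at (312,358) and tower at (322,270). The battery is at about (440,300), with its orange tab at (452,337). Both views agree, and the bystanders stand well clear. Next I measure the two from depth and colour.

Run:
```python
from h import *
c=dict(np.load('top.npz'));P=cloud(c);im=c["pixels"];hsv=cv2.cvtColor(im,cv2.COLOR_RGB2HSV)
u,v=np.meshgrid(np.arange(560),np.arange(420))
def rep(n,m):
    m=m&np.isfinite(P[...,2]);p=P[m]
    r=cv2.minAreaRect((p[:,:2]*1000).astype(np.float32))
    print(n,m.sum(),'med z',np.round(np.median(p[:,2]),4),'mean',p.mean(0).round(4),'rect',np.round(r[0],1),np.round(r[1],1),round(r[2],1))
def box(a,b,cc,d): return (u>a*.7)&(u<b*.7)&(v>cc*.7)&(v<d*.7)
z=P[...,2]
B=box(405,475,255,355);C=box(275,362,250,380)
org=(hsv[...,0]>5)&(hsv[...,0]<22)&(hsv[...,1]>170)&(hsv[...,2]>120)
print('table z',np.nanmedian(z[box(370,400,300,400)]))
rep('ridge',B&(z>.06));rep('block',B&(z>.033)&(z<.048));rep('block+ridge',B&(z>.033)&(z<.08));rep('tab',B&org)
rep('tower',C&(z>.062)&(z<.085));rep('lip',C&org&(v>340*.7));rep('lipz',C&(z>.033)&(z<.048)&(v>335*.7));rep('all',C&(z>.008)&(z<.085))
for n,b,zz in (('tea',(255,322,180,245),.1),('tom',(198,252,355,410),.045),('mill',(210,258,218,270),.04),('sp1',(320,352,185,230),.09),('sp2',(366,397,185,230),.09),('sp3',(418,448,183,230),.09)): rep(n,box(*b)&(z>zz)&(z<.16))
s=im[int(240*.7):int(385*.7),int(265*.7):int(480*.7),::-1]
cv2.imwrite('pics/crop1.png',cv2.resize(s,None,fx=5,fy=5,interpolation=cv2.INTER_CUBIC));print(s.shape)
```

```text
table z 0.0001383893636031086
ridge 320 med z 0.0696 mean [ 0.5651 -0.0953  0.0694] rect [565.6 -95.8] [69.8 28.3] 20.6
block 677 med z 0.04 mean [ 0.5629 -0.0949  0.04  ] rect [565.9 -95.8] [105.3  60.6] 19.6
block+ridge 1014 med z 0.0418 mean [ 0.5634 -0.095   0.0495] rect [565.9 -95.8] [105.3  60.6] 19.6
tab 161 med z 0.0086 mean [ 0.5048 -0.1167  0.0085] rect [ 504.8 -116.9] [23.3 46.5] 19.3
tower 501 med z 0.0718 mean [0.6045 0.1108 0.0716] rect [605.5 111.2] [92.4 34.3] 83.8
lip 349 med z 0.04 mean [0.4552 0.1248 0.0401] rect [455.2 125.5] [90.8 23.5] 84.7
lipz 379 med z 0.0399 mean [0.4547 0.1249 0.04  ] rect [466.7 125.3] [91.6 54.2] 89.4
all 2787 med z 0.0185 mean [0.5351 0.1176 0.0306] rect [544.5 118.1] [212.7 145.2] 1.8
tea 791 med z 0.1106 mean [0.7048 0.1706 0.1103] rect [723.6 166. ] [92.8 97.5] 18.5
tom 783 med z 0.0553 mean [0.4117 0.2687 0.0554] rect [411.6 268.1] [73.5 75.8] 83.6
mill 467 med z 0.1129 mean [0.6435 0.2627 0.1008] rect [648.1 267.1] [50.6 49.3] 7.6
sp1 285 med z 0.106 mean [0.7125 0.0893 0.1051] rect [713.5  90.3] [42.6 44.3] 5.2
sp2 288 med z 0.1057 mean [0.714  0.011  0.1051] rect [715.8  10.7] [43.  44.1] 71.9
sp3 290 med z 0.1056 mean [ 0.7207 -0.0768  0.1047] rect [722.7 -77.2] [43.4 44.8] 64.2
(101, 151, 3)
```

View pics/crop1.png

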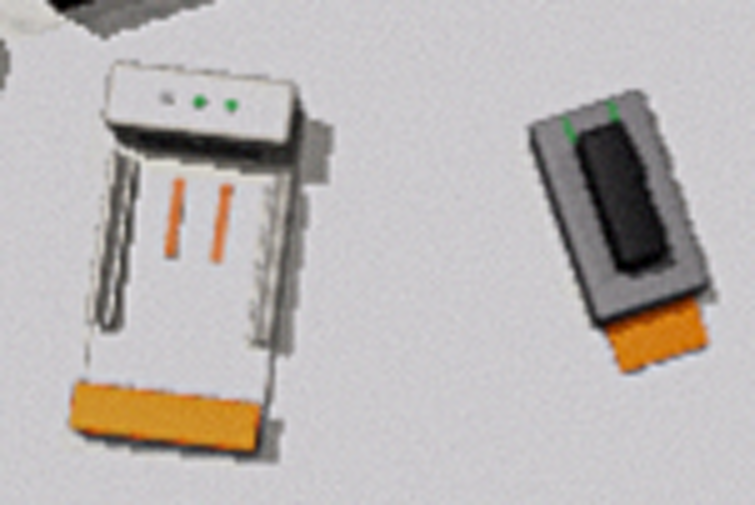

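Charger: origin (0.5323, 0.1182), yaw about -5.5°. Battery: origin (0.5658, -0.0958), yaw about 19.5°. The tool can't be tilted, so I'll grip the ridge lightly near its +x end. The pack should then turn in the pads by gravity or by contact with the surroundings.

```bash
cat >> h.py <<'E'
def go(x,y,z,yaw_y=None):
    "shift/turn in tool axes to TCP world x,y,z; yaw_y = wanted direction of tool y, deg"
    s=ctrl.read_state();M=R.from_quat(s["ee_rot"]).as_matrix();d=M.T@(np.array([x,y,z])-s["tool_pos"])
    a=np.degrees(np.arctan2(M[1,1],M[0,1]));t=None
    if yaw_y is not None: t=-np.radians((yaw_y-a+90)%180-90)
    print('t',round(s["t"],2),'tcp',np.round(s["tool_pos"],4),'ydir',round(a,2),'| shift',d.round(4),'turn',None if t is None else round(t,3),'F',np.round(s["wrist_force"],1),'open',round(s["opening"],4),'grip',np.round(s["gripper_force"],1),'q6',round(s["qpos"][5],2))
E
python3 -c "
from h import *
go(.5865,-.0885,.15,109.5)"
```

```text
t 0.1 tcp [0.1148 0.5116 0.219 ] ydir 77.35 | shift [-0.5916 -0.4821  0.0699] turn -0.561 F [ 0.3  0.2 -0.6] open 0.0854 grip 0.0 q6 1.57
```

Request:
{"api": "carry_out", "payload": {"rows": [0,-0.592,-0.482,0,-0.56,0,-0.592,-0.482,0,-0.56,0,-0.592,-0.482,0,-0.56,0,-0.592,-0.482,0,-0.56,0,-0.592,-0.482,0,-0.56], "force": 20}}

```text
t: 0.6
tool_pos: [0.2606, 0.3277, 0.2196]
ee_rot: [-0.171, 0.985, -0.0, -0.0]
wrist_force: [1.4, -0.0, 0.4]
opening: 0.0855
gripper_force: 0.0
```

```bash
python3 -c "
from h import *
go(.5865,-.0885,.15,109.5)"
```

```text
t 0.6 tcp [0.2606 0.3277 0.2196] ydir 109.65 | shift [-0.167  -0.5016  0.0697] turn 0.003 F [ 1.4 -0.   0.4] open 0.0855 grip 0.0 q6 0.56
```

Request:
{"api": "carry_out", "payload": {"rows": [0,-0.16,-0.48,0,0,0,-0.16,-0.48,0,0,0,-0.16,-0.48,0,0,0,-0.16,-0.48,0,0,0,-0.16,-0.48,0,0]}}

```text
t: 1.1
tool_pos: [0.4142, 0.1298, 0.2198]
ee_rot: [-0.169, 0.986, 0.0, -0.0]
wrist_force: [-0.1, 0.8, 0.9]
opening: 0.0854
gripper_force: 0.0
```

```bash
python3 -c "
from h import *
go(.5865,-.0885,.15,109.5)"
```

```text
t 1.1 tcp [0.4142 0.1298 0.2198] ydir 109.42 | shift [-0.0899 -0.2632  0.0697] turn -0.001 F [-0.1  0.8  0.9] open 0.0854 grip 0.0 q6 -0.04
```

Request:
{"api": "carry_out", "payload": {"rows": [0,-0.09,-0.263,0,0,0,-0.09,-0.263,0,0,0,-0.09,-0.263,0,0,0,-0.09,-0.263,0,0,0,-0.09,-0.263,0,0]}}

```text
t: 1.6
tool_pos: [0.5692, -0.0663, 0.2194]
ee_rot: [-0.169, 0.986, 0.0, -0.0]
wrist_force: [0.9, 0.3, 0.1]
opening: 0.0853
gripper_force: 0.0
```

Request:
{"api": "carry_out", "payload": {"rows": [0,0,0,0,0,0,0,0,0,0,0,0,0,0,0]}}

```text
t: 1.9
tool_pos: [0.5675, -0.0637, 0.2195]
ee_rot: [-0.169, 0.986, 0.0, -0.001]
wrist_force: [-0.1, 0.2, 0.6]
opening: 0.0857
gripper_force: 0.0
```

```bash
python3 -c "
from h import *
go(.5865,-.0885,.062,109.5)"
```

```text
t 1.9 tcp [ 0.5675 -0.0637  0.2195] ydir 109.46 | shift [-0.0099 -0.0299  0.1574] turn -0.001 F [-0.1  0.2  0.6] open 0.0857 grip 0.0 q6 -0.45
```

Request:
{"api": "carry_out", "payload": {"rows": [0,-0.01,-0.03,0.05,0,0,-0.01,-0.03,0.1,0,0,-0.01,-0.03,0.12,0,0,-0.01,-0.03,0.154,0,0,-0.01,-0.03,0.154,0]}}

```text
t: 2.4
tool_pos: [0.5828, -0.0872, 0.0618]
ee_rot: [-0.17, 0.985, 0.002, -0.005]
wrist_force: [-0.6, 0.2, -0.2]
opening: 0.0852
gripper_force: 0.0
```

```bash
python3 -c "
from h import *
go(.5865,-.0885,.065,109.5)"
```

```text
t 2.4 tcp [ 0.5828 -0.0872  0.0618] ydir 109.55 | shift [-0.003  -0.0025 -0.0032] turn 0.001 F [-0.6  0.2 -0.2] open 0.0852 grip 0.0 q6 -0.49
```

Close gently with 20 N.

Request:
{"api": "carry_out", "payload": {"rows": [120,-0.003,-0.001,0,0,160,-0.003,-0.001,0,0,255,-0.003,-0.001,0,0,255,-0.003,-0.001,0,0,255,-0.003,-0.001,0,0], "force": 20}}

```text
t: 2.9
tool_pos: [0.5918, -0.0894, 0.067]
ee_rot: [-0.169, 0.986, -0.0, 0.001]
wrist_force: [0.3, -0.1, -0.4]
opening: 0.0124
gripper_force: 0.0
```

Request:
{"api": "carry_out", "payload": {"rows": [255,0,0,0,0,255,0,0,0,0,255,0,0,0,0,255,0,0,0,0]}}

```text
t: 3.3
tool_pos: [0.591, -0.0894, 0.0658]
ee_rot: [-0.169, 0.986, 0.0, -0.0]
wrist_force: [-0.1, 0.9, 0.2]
opening: 0.0002
gripper_force: 0.0
```

```bash
python3 -c "
from h import *
go(.5865,-.0885,.065,109.5)"
```

```text
t 3.3 tcp [ 0.591  -0.0894  0.0658] ydir 109.43 | shift [0.004  0.0023 0.0008] turn -0.001 F [-0.1  0.9  0.2] open 0.0002 grip 0.0 q6 -0.49
```

The fingers shut on nothing, so I look again before doing anything else.

Run:
```python
from h import *
c=cam('scene');a=c["pixels"][200:290,225:345,::-1]
c=cam('top');b=c["pixels"][140:260,250:370,::-1]
a=cv2.resize(a,(400,300),interpolation=2);b=cv2.resize(b,(300,300),interpolation=2)
cv2.imwrite('pics/g1.png',np.hstack([a,b]))
```

```text
(no output)
```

View pics/g1.png

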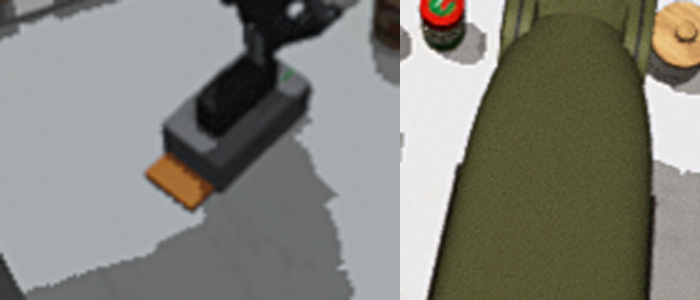

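Run:
```python
from h import *
c=dict(np.load('scene.npz'));P=cloud(c);hsv=cv2.cvtColor(c["pixels"],cv2.COLOR_RGB2HSV)
x,y,z=P[...,0],P[...,1],P[...,2]
near=(abs(x-.55)<.12)&(abs(y+.1)<.09)
org=near&(hsv[...,0]>3)&(hsv[...,0]<22)&(hsv[...,1]>150)&(z>.004)&(z<.014)
f=lambda m:print(m.sum(),P[m].mean(0).round(4),[np.round(q,1) for q in cv2.minAreaRect((P[m][:,:2]*1000).astype(np.float32))])
f(org);f(near&(z>.036)&(z<.044));f(near&(z>.064)&(z<.074))
# pack-frame listing
a=np.radians(19.5);px=(x-.5658)*np.cos(a)+(y+.0958)*np.sin(a);py=-(x-.5658)*np.sin(a)+(y+.0958)*np.cos(a)
for lo in np.arange(.045,.13,.008):
    m=near&(z>lo)&(z<lo+.008)&(abs(py)<.06)
    if m.any(): print(lo.round(3),m.sum(),'px',np.percentile(px[m],[2,50,98]).round(4),'py',np.percentile(py[m],[2,50,98]).round(4))
```

```text
159 [ 0.5064 -0.1198  0.0087] [array([ 506.2, -119.8]), array([26.3, 47.1]), np.float64(19.4)]
455 [ 0.5593 -0.1087  0.0402] [array([567.2, -96.9]), array([106.4,  61.9]), np.float64(20.5)]
227 [ 0.5632 -0.1004  0.0698] [array([567.2, -97.1]), array([68.3, 26.8]), np.float64(20.3)]
0.045 51 px [-0.0377 -0.009   0.0386] py [-0.0269 -0.0133  0.0183]
0.053 44 px [-0.0335 -0.0165  0.0317] py [-0.0151 -0.0135  0.0053]
0.061 93 px [-0.033  -0.0026  0.032 ] py [-0.0151 -0.0116  0.0115]
0.069 159 px [-0.0319 -0.0053  0.0295] py [-0.0133 -0.0022  0.0089]
0.077 7 px [0.0155 0.0183 0.0246] py [-0.0121 -0.0075  0.0034]
0.085 20 px [0.0147 0.0196 0.0318] py [-0.0163 -0.0091  0.0098]
0.093 23 px [0.0157 0.0194 0.03  ] py [-0.0172 -0.0082  0.0099]
0.101 19 px [0.0149 0.0193 0.0243] py [-0.0164 -0.0063  0.0091]
0.109 16 px [0.015  0.0179 0.0219] py [-0.0173 -0.0059  0.0021]
0.117 20 px [0.0131 0.0163 0.0214] py [-0.0181 -0.0006  0.0223]
0.125 61 px [0.0132 0.0162 0.0355] py [-0.0351 -0.0138  0.0276]
```

The pack hasn't moved. The shut fingers appear to be above the ridge, at z of about 0.077 or more, although the stated tip height would be 0.044. I lift straight up and measure where the tips really are.

Request:
{"api": "carry_out", "payload": {"rows": [255,0,0,-0.04,0,255,0,0,-0.08,0,255,0,0,-0.08,0,255,0,0,-0.08,0]}}

```text
t: 3.8
tool_pos: [0.5922, -0.0895, 0.1472]
ee_rot: [-0.169, 0.986, -0.0, 0.001]
wrist_force: [-0.2, -0.4, -0.1]
opening: -0.0004
gripper_force: 0.0
```

Run:
```python
from h import *
go(.5865,-.0885,.065,109.5)
c=cam('scene');P=cloud(c);x,y,z=P[...,0],P[...,1],P[...,2]
near=(abs(x-.58)<.06)&(abs(y+.09)<.06)
for lo in np.arange(.075,.2,.008):
    m=near&(z>lo)&(z<lo+.008)
    if m.any(): print(lo.round(3),m.sum(),'x',np.percentile(x[m],[2,50,98]).round(4),'y',np.percentile(y[m],[2,50,98]).round(4))
cv2.imwrite('pics/g2.png',cv2.resize(c["pixels"][170:290,225:385,::-1],(800,600),interpolation=2))
```

```text
t 3.8 tcp [ 0.5922 -0.0895  0.1472] ydir 109.44 | shift [0.0053 0.0029 0.0821] turn -0.001 F [-0.2 -0.4 -0.1] open -0.0004 grip 0.0 q6 -0.49
0.075 2 x [0.5402 0.5438 0.5474] y [-0.1122 -0.1079 -0.1035]
0.155 2 x [0.5829 0.5867 0.5905] y [-0.096  -0.0914 -0.0869]
0.163 21 x [0.5812 0.5843 0.5981] y [-0.1018 -0.0978 -0.0795]
0.171 24 x [0.582  0.5896 0.6033] y [-0.1039 -0.1001 -0.0839]
0.179 27 x [0.5813 0.5847 0.5973] y [-0.104  -0.0985 -0.0795]
0.187 18 x [0.5812 0.5867 0.5942] y [-0.1042 -0.1005 -0.0884]
0.195 17 x [0.5785 0.5837 0.5898] y [-0.1042 -0.0922 -0.0855]
```

View pics/g2.png

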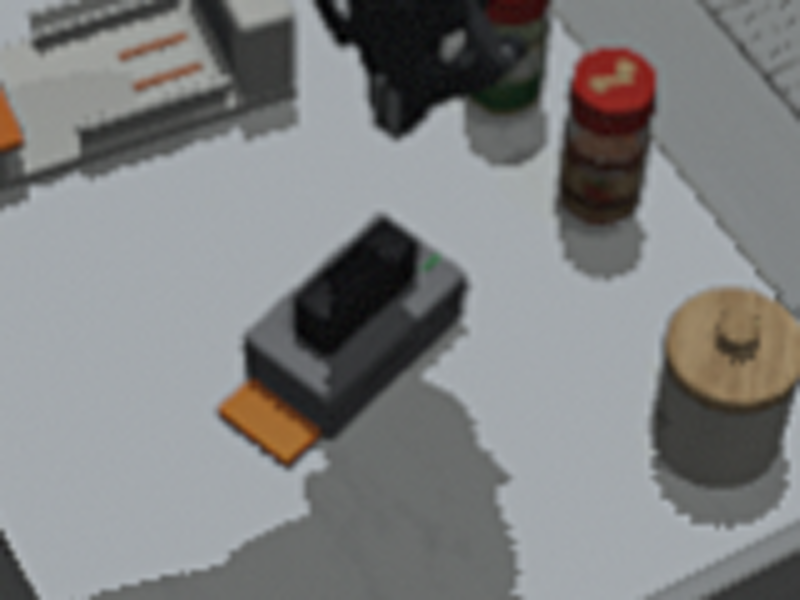

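The picture shows the pack undisturbed, and the shut tips at about crop (400,130). Depth puts them at z≈0.158 with TCP z=0.147. So the tips are really about 11 mm above the reported TCP, roughly 33 mm off the stated value. I'll correct for the measured tip height and go to TCP z≈0.032.

Request:
{"api": "carry_out", "payload": {"rows": [0,0.005,0.003,0,0,0,0.005,0.003,0,0,0,0.005,0.003,0,0,0,0.005,0.003,0,0,0,0.005,0.003,0,0]}}

```text
t: 4.35
tool_pos: [0.5854, -0.0882, 0.1456]
ee_rot: [-0.169, 0.986, 0.0, -0.0]
wrist_force: [1.1, -0.4, 0.1]
opening: 0.0721
gripper_force: 0.0
```

Request:
{"api": "carry_out", "payload": {"rows": [0,0,0,0,0,0,0,0,0.04,0,0,0,0,0.075,0,0,0,0,0.1,0,0,0,0,0.115,0]}}

```text
t: 4.85
tool_pos: [0.5838, -0.0879, 0.0285]
ee_rot: [-0.169, 0.986, 0.001, -0.002]
wrist_force: [1.2, 0.5, 0.0]
opening: 0.0853
gripper_force: 0.0
```

Request:
{"api": "carry_out", "payload": {"rows": [0,0,0,0,0,200,0,0,0,0,200,0,0,0,0,200,0,0,0,0,200,0,0,0,0]}}

```text
t: 5.35
tool_pos: [0.5863, -0.0883, 0.032]
ee_rot: [-0.169, 0.986, -0.0, 0.001]
wrist_force: [0.7, 0.0, 0.6]
opening: 0.0281
gripper_force: 0.0
```

Request:
{"api": "carry_out", "payload": {"rows": [200,0,0,0,0,200,0,0,0,0,200,0,0,0,0]}}

```text
t: 5.65
tool_pos: [0.5864, -0.0885, 0.0319]
ee_rot: [-0.169, 0.986, -0.0, 0.001]
wrist_force: [-0.1, -2.2, 5.8]
opening: 0.0258
gripper_force: 28.9
```

```bash
python3 -c "
from h import *
go(.5865,-.0885,.032,109.5)"
```

```text
t 5.65 tcp [ 0.5864 -0.0885  0.0319] ydir 109.42 | shift [-0.0001 -0.     -0.0001] turn -0.001 F [-0.1 -2.2  5.8] open 0.0258 grip 28.9 q6 -0.49
```

Gripped, with opening 25.8 mm. I lift and see how the pack hangs.

Request:
{"api": "carry_out", "payload": {"rows": [200,0,0,-0.02,0,200,0,0,-0.04,0,200,0,0,-0.07,0,200,0,0,-0.1,0,200,0,0,-0.12,0], "force": 20}}

```text
t: 6.15
tool_pos: [0.5853, -0.0879, 0.152]
ee_rot: [-0.169, 0.986, 0.0, 0.0]
wrist_force: [1.0, -0.9, -2.2]
opening: 0.0254
gripper_force: 27.8
```

```bash
cat >> h.py <<'E'
def pack(n='scene'):
    "fit tilt from side view: block/tab points in tool-aligned axes"
    c=cam(n);P=cloud(c);s=ctrl.read_state();M=R.from_quat(s["ee_rot"]).as_matrix()
    ax=np.array([-M[0,0],-M[1,0]]);ax/=np.hypot(*ax);ay=np.array([-ax[1],ax[0]])
    q=P[...,:2]-s["tool_pos"][:2];return c,P,np.dstack([q@ax,q@ay,P[...,2]])
E
python3 - <<'E'
from h import *
go(.5865,-.0885,.15,109.5)
c,P,Q=pack();hsv=cv2.cvtColor(c["pixels"],cv2.COLOR_RGB2HSV)
org=(hsv[...,0]>3)&(hsv[...,0]<22)&(hsv[...,1]>150)&(abs(Q[...,0])<.15)&(abs(Q[...,1])<.05)&(Q[...,2]>.02)
q=Q[org];print(len(q),q.mean(0).round(4),q.min(0).round(4),q.max(0).round(4))
A=np.c_[q[:,0],np.ones(len(q))];print('tab slope deg',np.degrees(np.arctan(np.linalg.lstsq(A,q[:,2],rcond=None)[0][0])))
cv2.imwrite('pics/g3.png',cv2.resize(c["pixels"][150:270,225:385,::-1],(640,480),interpolation=2))
E
```

```text
t 6.15 tcp [ 0.5853 -0.0879  0.152 ] ydir 109.45 | shift [-0.001  -0.0009  0.002 ] turn -0.001 F [ 1.  -0.9 -2.2] open 0.0254 grip 27.8 q6 -0.49
209 [-0.0619 -0.0034  0.1242] [-0.1005 -0.0486  0.036 ] [0.1488 0.0496 0.1333]
tab slope deg -9.494309965031956
```

View pics/g3.png

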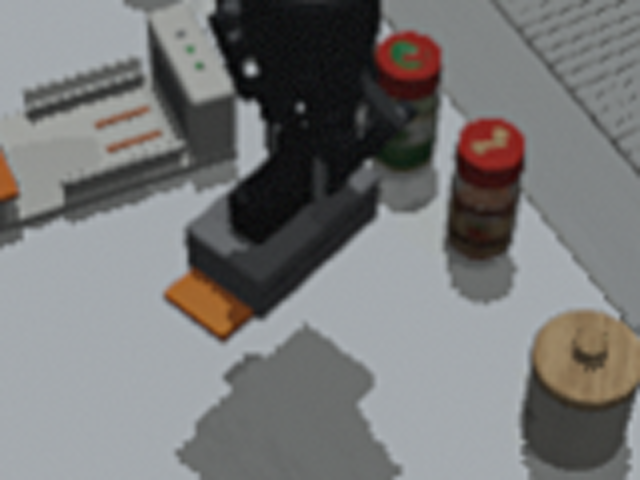

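The lift held and the pack is still level, with the tab at about crop (210,305). Friction is too high for gravity alone to tilt it. I'll press the underside of its +x end on the charger tower's inner top edge, so the pack turns in the pads. First I carry it above the bay, in line with the charger.

```bash
cat >> h.py <<'E'
def chg(x,y=0): 
    a=np.radians(-5.5);return .5323+x*np.cos(a)-y*np.sin(a), .1182+x*np.sin(a)+y*np.cos(a)
E
python3 -c "
from h import *
go(*chg(.033),.155,84.5)"
```

```text
t 6.2 tcp [ 0.5871 -0.0882  0.1551] ydir 109.44 | shift [-4.70e-02  1.99e-01 -1.00e-04] turn 0.435 F [ 1.3 -0.1 -1.5] open 0.0257 grip 27.9 q6 -0.49
```

Request:
{"api": "carry_out", "payload": {"rows": [200,-0.006,0.025,0,0.05,200,-0.015,0.06,0,0.13,200,-0.025,0.1,0,0.22,200,-0.035,0.14,0,0.31,200,-0.042,0.175,0,0.38]}}

```text
t: 6.7
tool_pos: [0.5654, 0.0926, 0.1491]
ee_rot: [0.022, 1.0, 0.0, -0.001]
wrist_force: [-0.2, 0.6, -4.0]
opening: 0.0253
gripper_force: 27.8
```

Request:
{"api": "carry_out", "payload": {"rows": [200,0,0,0,0,200,0,0,0,0,200,0,0,0,0]}}

```text
t: 7.0
tool_pos: [0.5662, 0.0901, 0.1499]
ee_rot: [0.02, 1.0, -0.0, -0.001]
wrist_force: [-0.5, -0.6, -3.7]
opening: 0.0254
gripper_force: 27.6
```

```bash
python3 -c "
from h import *
go(*chg(.033),.11,84.5)"
```

```text
t 7.0 tcp [0.5662 0.0901 0.1499] ydir 87.66 | shift [0.002  0.0249 0.0399] turn 0.055 F [-0.5 -0.6 -3.7] open 0.0254 grip 27.6 q6 0.2
```

Request:
{"api": "carry_out", "payload": {"rows": [200,0.002,0.012,0,0.03,200,0.002,0.025,0,0.055,200,0.002,0.025,0.015,0.055,200,0.002,0.025,0.03,0.055,200,0.002,0.025,0.03,0.055]}}

```text
t: 7.5
tool_pos: [0.564, 0.1142, 0.1185]
ee_rot: [0.049, 0.999, -0.001, -0.002]
wrist_force: [-0.3, -1.2, -3.5]
opening: 0.0253
gripper_force: 27.5
```

Run:
```python
from h import *
go(*chg(.033),.11,84.5)
c=cam('scene')
cv2.imwrite('pics/g4.png',cv2.resize(c["pixels"][120:225,180:320,::-1],(800,600),interpolation=2))
```

```text
t 7.5 tcp [0.564  0.1142 0.1185] ydir 84.41 | shift [-0.0011  0.001   0.0085] turn -0.002 F [-0.3 -1.2 -3.5] open 0.0253 grip 27.5 q6 0.3
```

View pics/g4.png

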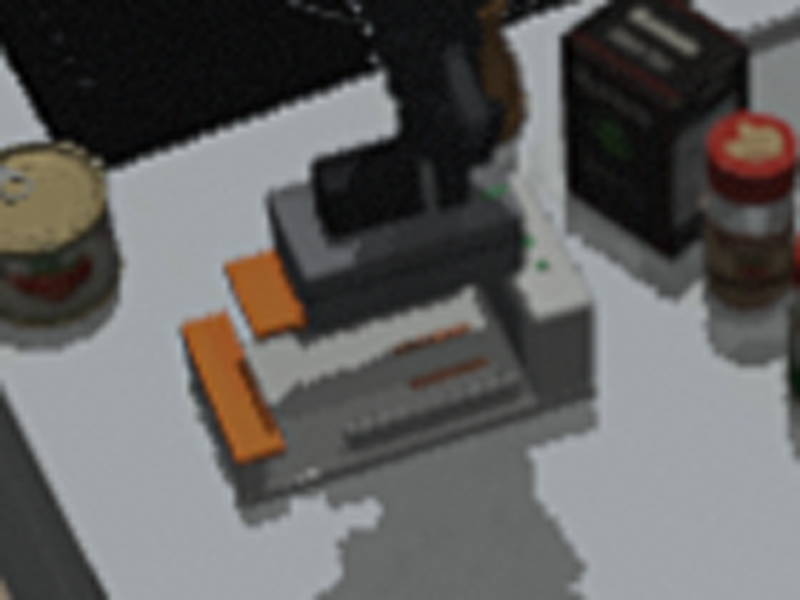

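The pack is aligned over the bay with its +x end overlapping the tower edge, at about crop (520,250), and its tab is at (265,290). I write a small model fit for the pack pose, then press.

```bash
cat >> h.py <<'E'
from scipy.optimize import least_squares
def sdf(p,c,h):
    q=abs(p-c)-h;return np.linalg.norm(np.maximum(q,0),axis=1)+np.minimum(q.max(1),0)
def fit(x,z,th,names=('scene',),off=0.0):
    "pack pose in charger frame (mm, deg; z above charger underside, th = +x end up); initial guess origin x,z mm"
    C=R.from_euler('z',-5.5,degrees=True).as_matrix();P=[]
    for n in names:
        q=cloud(cam(n)).reshape(-1,3);q=(q[np.isfinite(q[:,2])]-[.5323,.1182,0])@C*1000;P.append(q)
    P=np.vstack(P)
    def f(v,P):
        M=R.from_euler('zy',[v[4],-v[3]],degrees=True).as_matrix();q=(P-v[:3])@M
        return np.minimum(sdf(q,np.array([0,0,20]),np.array([52.5,30,20])),sdf(q,np.array([-65,0,4]),np.array([12.5,24,4]))),q
    v=np.array([x,0,z,th,0.])
    for tol in (12,8,5,4):
        d,q=f(v,P);m=(abs(d)<tol)&~((abs(q[:,1])<24)&(q[:,2]>36)&(q[:,0]>-40)&(q[:,0]<45))
        m&=~((P[:,0]>55)&(P[:,2]<74))&~((P[:,0]<-62)&(P[:,2]>34)&(P[:,2]<43)&(abs(P[:,1])>25))&(P[:,2]>14)
        A=P[m];v=least_squares(lambda v:np.r_[f(v,A)[0],(v[4])*.3],v,loss='soft_l1').x
    M=R.from_euler('zy',[v[4],-v[3]],degrees=True).as_matrix();t=M@[-77.5,0,4]+v[:3]
    print('pack x y z',v[:3].round(1),'tilt',v[3].round(1),'yaw',v[4].round(1),'tab',t.round(1),'n',m.sum(),'rms',np.sqrt((f(v,A)[0]**2).mean()).round(2))
E
python3 -c "
from h import *
fit(11,86,0)
go(*chg(.033),.104,84.5)"
```

```text
pack x y z [12.5 -0.1 88.2] tilt 0.3 yaw -0.2 tab [-65.    0.2  91.8] n 718 rms 1.55
t 7.6 tcp [0.5656 0.1148 0.1206] ydir 84.42 | shift [0.0004 0.0003 0.0166] turn -0.001 F [-0.2  0.6 -3.3] open 0.0253 grip 27.5 q6 0.3
```

Request:
{"api": "carry_out", "payload": {"rows": [200,0,0,0.01,0,200,0,0,0.016,0,200,0.002,0,0.019,0,200,0.005,0,0.022,0,200,0.008,0,0.025,0]}}

```text
t: 8.1
tool_pos: [0.5593, 0.1162, 0.0991]
ee_rot: [0.048, 0.999, -0.0, 0.002]
wrist_force: [-5.3, -2.9, 16.7]
opening: 0.0258
gripper_force: 31.3
```

```bash
python3 -c "
from h import *
go(*chg(.033),.104,84.5)
fit(2,72,12)"
```

```text
t 8.1 tcp [0.5593 0.1162 0.0991] ydir 84.48 | shift [-0.006  -0.0006 -0.0049] turn -0.0 F [-5.3 -2.9 16.7] open 0.0258 grip 31.3 q6 0.3
pack x y z [14.8  1.3 67.3] tilt 7.4 yaw -0.1 tab [-62.6   1.5  61.3] n 679 rms 1.5
```

It is tilting, 7.4° so far at about 20 N. I continue.

Request:
{"api": "carry_out", "payload": {"rows": [200,0.004,0,0.003,0,200,0.007,0,0.006,0,200,0.01,0,0.009,0,200,0.013,0,0.012,0,200,0.016,0,0.015,0]}}

```text
t: 8.65
tool_pos: [0.5435, 0.1178, 0.0842]
ee_rot: [0.048, 0.999, -0.0, 0.003]
wrist_force: [-4.7, -2.5, 12.5]
opening: 0.0257
gripper_force: 38.4
```

```bash
python3 -c "
from h import *
go(*chg(.033),.104,84.5)
fit(14,55,22)"
```

```text
t 8.65 tcp [0.5435 0.1178 0.0842] ydir 84.48 | shift [-0.0219 -0.0007 -0.0197] turn -0.0 F [-4.7 -2.5 12.5] open 0.0257 grip 38.4 q6 0.31
pack x y z [19.3  1.1 51.8] tilt 26.4 yaw -0.3 tab [-51.9   1.5  21. ] n 655 rms 1.55
```

Tilt is 26.4°, with the tab at (-52, 1.5, 21) mm in the charger frame. Next it goes under the lip: 21 mm towards -x and 3 mm down.

Request:
{"api": "carry_out", "payload": {"rows": [200,0.005,0,0.001,0,200,0.01,-0.001,0.002,0,200,0.015,-0.001,0.003,0,200,0.019,-0.001,0.003,0,200,0.021,-0.001,0.003,0]}}

```text
t: 9.2
tool_pos: [0.5268, 0.1201, 0.0809]
ee_rot: [0.048, 0.999, 0.001, 0.006]
wrist_force: [7.4, 0.1, 9.3]
opening: 0.0255
gripper_force: 36.7
```

```bash
python3 -c "
from h import *
go(*chg(.033),.104,84.5)
fit(-2,49,26)"
```

```text
t 9.2 tcp [0.5268 0.1201 0.0809] ydir 84.5 | shift [-0.0389 -0.0013 -0.0226] turn 0.0 F [7.4 0.1 9.3] open 0.0255 grip 36.7 q6 0.32
pack x y z [ 3.6  2.1 48.3] tilt 27.6 yaw -0.2 tab [-66.9   2.4  16. ] n 605 rms 1.51
```

Request:
{"api": "carry_out", "payload": {"rows": [200,0,-0.001,-0.002,0,200,0.002,-0.001,-0.002,0,200,0.004,-0.001,-0.002,0,200,0.004,-0.001,-0.002,0]}}

```text
t: 9.65
tool_pos: [0.5199, 0.1185, 0.0809]
ee_rot: [0.048, 0.999, -0.0, 0.003]
wrist_force: [6.6, -1.6, 0.5]
opening: 0.0255
gripper_force: 35.5
```

```bash
python3 -c "
from h import *
go(*chg(.033),.104,84.5)
fit(-3,49,27)"
```

```text
t 9.65 tcp [0.5199 0.1185 0.0809] ydir 84.51 | shift [-0.0456  0.0009 -0.0228] turn 0.0 F [ 6.6 -1.6  0.5] open 0.0255 grip 35.5 q6 0.32
pack x y z [-3.1 -0.4 48.3] tilt 27.6 yaw 0.1 tab [-73.7  -0.6  15.9] n 562 rms 1.47
```

The tab is hooked at (-73.7, -0.6, 15.9) with tilt 27.6°. I lower the end along an arc about the tab.

Request:
{"api": "carry_out", "payload": {"rows": [200,-0.004,0,0.003,0,200,-0.009,0,0.0065,0,200,-0.013,0,0.0105,0,200,-0.0175,0,0.0145,0,200,-0.0175,0,0.0145,0]}}

```text
t: 10.2
tool_pos: [0.5368, 0.1169, 0.0664]
ee_rot: [0.048, 0.999, 0.0, 0.002]
wrist_force: [4.7, -1.7, 6.5]
opening: 0.0254
gripper_force: 33.7
```

```bash
python3 -c "
from h import *
go(*chg(.033),.104,84.5)
fit(2,32,15)"
```

```text
t 10.2 tcp [0.5368 0.1169 0.0664] ydir 84.49 | shift [-0.0285  0.0009 -0.0375] turn -0.0 F [ 4.7 -1.7  6.5] open 0.0254 grip 33.7 q6 0.31
pack x y z [ 3.1 -0.2 34.5] tilt 16.2 yaw 0.2 tab [-72.5  -0.4  16.7] n 574 rms 1.58
```

Request:
{"api": "carry_out", "payload": {"rows": [200,-0.003,0,0.004,0,200,-0.006,0,0.008,0,200,-0.009,0,0.012,0,200,-0.0115,0,0.0155,0,200,-0.0115,0,0.0155,0]}}

```text
t: 10.75
tool_pos: [0.5495, 0.1157, 0.0512]
ee_rot: [0.048, 0.999, 0.0, 0.003]
wrist_force: [6.2, -1.3, 5.8]
opening: 0.0254
gripper_force: 31.5
```

```bash
python3 -c "
from h import *
go(*chg(.033),.104,84.5)
fit(3,20,6)"
```

```text
t 10.75 tcp [0.5495 0.1157 0.0512] ydir 84.48 | shift [-0.016   0.0008 -0.0527] turn -0.0 F [ 6.2 -1.3  5.8] open 0.0254 grip 31.5 q6 0.3
pack x y z [ 5.2 -0.5 20.9] tilt 6.0 yaw 0.1 tab [-72.3  -0.6  16.9] n 574 rms 1.56
```

Request:
{"api": "carry_out", "payload": {"rows": [200,-0.0015,0,0.003,0,200,-0.003,0,0.006,0,200,-0.004,0,0.008,0,200,-0.005,0,0.0095,0,200,-0.005,0,0.0095,0]}}

```text
t: 11.3
tool_pos: [0.5542, 0.1155, 0.0418]
ee_rot: [0.048, 0.999, 0.0, 0.003]
wrist_force: [6.3, -0.0, 6.5]
opening: 0.0256
gripper_force: 31.7
```

```bash
python3 -c "
from h import *
go(*chg(.033),.104,84.5)
fit(4,13,1)"
```

```text
t 11.3 tcp [0.5542 0.1155 0.0418] ydir 84.49 | shift [-0.0114  0.0007 -0.0622] turn -0.0 F [ 6.3 -0.   6.5] open 0.0256 grip 31.7 q6 0.3
pack x y z [ 4.3 -0.1 13.7] tilt 0.2 yaw 0.3 tab [-73.2  -0.5  17.4] n 542 rms 1.59
```

It is nearly flat. I press down 2 mm more and check the contact force before letting go.

Request:
{"api": "carry_out", "payload": {"rows": [200,0,0,0.001,0,200,0,0,0.002,0,200,0,0,0.002,0]}}

```text
t: 11.65
tool_pos: [0.5542, 0.1155, 0.0409]
ee_rot: [0.048, 0.999, 0.0, 0.004]
wrist_force: [4.3, -1.0, 13.2]
opening: 0.0253
gripper_force: 32.6
```

```bash
python3 -c "
from h import *
go(*chg(.033),.104,84.5)
fit(4,13,1)"
```

```text
t 11.65 tcp [0.5542 0.1155 0.0409] ydir 84.5 | shift [-0.0113  0.0006 -0.063 ] turn -0.0 F [ 4.3 -1.  13.2] open 0.0253 grip 32.6 q6 0.3
pack x y z [ 4.3 -0.1 13.1] tilt 0.1 yaw 0.3 tab [-73.2  -0.5  16.9] n 534 rms 1.52
```

The pack is seated, level, with 13 N of reaction from the floor. I release it and withdraw upward.

Request:
{"api": "carry_out", "payload": {"rows": [190,0,0,-0.001,0,150,0,0,-0.001,0,100,0,0,-0.002,0,50,0,0,-0.002,0,0,0,0,-0.003,0]}}

```text
t: 12.2
tool_pos: [0.549, 0.1151, 0.0404]
ee_rot: [0.048, 0.999, -0.0, -0.002]
wrist_force: [0.6, -0.5, 0.6]
opening: 0.0773
gripper_force: 0.0
```

Request:
{"api": "carry_out", "payload": {"rows": [0,0,0,-0.003,0,0,0,0,-0.003,0,0,0,0,-0.02,0,0,0,0,-0.05,0,0,0,0,-0.09,0]}}

```text
t: 12.7
tool_pos: [0.5488, 0.115, 0.1306]
ee_rot: [0.048, 0.999, -0.001, -0.002]
wrist_force: [0.7, -0.4, 0.9]
opening: 0.0856
gripper_force: 0.0
```

Request:
{"api": "carry_out", "payload": {"rows": [0,0,0,-0.05,0,0,0,0,-0.08,0,0,0,0,-0.08,0,0,0,0,-0.08,0]}}

```text
t: 13.1
tool_pos: [0.5511, 0.1155, 0.212]
ee_rot: [0.048, 0.999, 0.0, 0.001]
wrist_force: [0.2, -0.5, 0.3]
opening: 0.0855
gripper_force: 0.0
```

Run:
```python
from h import *
go(*chg(.033),.104,84.5)
fit(4,13,0)
c=np.load('scene.npz')
cv2.imwrite('pics/end.png',cv2.resize(c["pixels"][120:240,180:340,::-1],(640,480),interpolation=2))
```

```text
t 13.1 tcp [0.5511 0.1155 0.212 ] ydir 84.51 | shift [-0.0138  0.0009  0.108 ] turn 0.0 F [ 0.2 -0.5  0.3] open 0.0855 grip 0.0 q6 0.3
pack x y z [ 3.  -0.  13.1] tilt -0.4 yaw 0.0 tab [-74.5  -0.   17.6] n 560 rms 1.54
```

View pics/end.png

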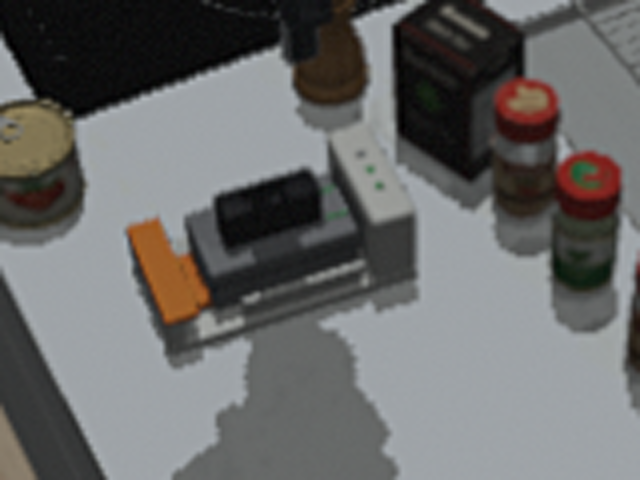

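The pack lies flat in the bay at about (270,245), with its tab under the lip at (195,280). The gripper is clear and the visible bystanders are in place, so I hand in.

```bash
python3 -c "
from bench import ctrl
print(ctrl.hand_in())"
```

```text
the job is handed in; nothing more can be done
None
```

The battery pack lies flat in the charger bay with its tab about 6 mm under the lip by the last camera fit, released and with the gripper clear; I handed it in at about 13 s, and the hand-in gave no verdict.

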